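# Open the blue sorting case

### The job

Three grey sorting cases on the packing table have flat sliding covers in blue, yellow and red, flush with their rims. Press down on top of the blue cover and drag it back by friction, towards the case's robot-side end, until it is fully open and the white strips can be reached; leave the yellow and red covers shut, then let go and move clear.

Things in the scene. Friction and masses are not known exactly. Their poses are not given: they have to be found in the camera images.
- blue_cover (a joint): travel of the blue sliding cover: 0 shut to 0.095 m fully open at its stop; starts within 8 mm of shut, drags with about 1.5 N and stays where left. A flat rigid plate 110 x 68 x 6 mm without handle, in a grey case 230 long, 80 wide, 50 mm high, fixed to the table. It slides level along the case, towards the end nearer the robot; its top is flush with the rim, so no edge can be caught.
- blue_cover_top (a point): centre of the blue cover's top face, 50 mm above the table, in the middle of a black rubber patch 50 x 40 mm where to press; moves with the cover. x axis: along the case, away from the robot, so the cover opens along -x; z up. The case is turned up to 18 degrees either way. Nothing on the table within 150 mm of it is taller than 50 mm.
- yellow_cover (a joint): travel of the yellow cover of an identical case fixed beside it (cases stand in any order, side by side), 0 shut to 0.095 m open; starts within 8 mm of shut, to be left shut.
- red_cover (a joint): travel of the red cover of an identical case fixed beside it (cases stand in any order, side by side), 0 shut to 0.095 m open; starts within 8 mm of shut, to be left shut.

How it is judged:
By the outcome, as a careful person would: the job done as asked, in the order asked, and still so for the second after the job is handed in, with the robot touching nothing.
It also fails if it takes over 27 s, if anything falls off the work surface, if the arm or the gripper's body presses on something with over 40 N, if the wrist force passes 120 N, or if a joint passes its speed limit or range.

### The arm

A 6-joint arm with a two-finger parallel gripper is mounted at the origin on the work surface. World frame = base frame: x ahead of the robot, y to its left, z up, the work surface at z = 0. Lengths are in m, angles in rad, forces in N, time in s.
With the tool pointing down it reaches from about 0.35 to 0.775 m from the base axis. Payload 7.3 kg.
Tool frame: the origin (TCP) lies on the centre line of the jaws, within the pads' length; the fingertips stand 19 mm ahead of it and the grasp point (between the pads) is the TCP (arm.tip_reach is the distance from the TCP to the fingertips, in m); z points along the fingers, y is the line along which they close (so a half turn about z gives the same grasp; the last joint's range is limited). The gripper opens to 92 mm and grips with 3 to 60 N. Pads are 19 mm wide; open, the fingers measure 130 mm over their backs; the gripper's body (75 mm by 190 mm) begins 47 mm behind the grasp point.
Start: joints at [1.05, 0.342, 1.524, -0, 1.275, -0.146], TCP at [0.192, 0.489, 0.246] pointing down, gripper open.
Joint ranges: [-2.53, 2.53], [-0.77, 2.02], [0.04, 2.7], [-1, 4.14], [0.28, 2.66], [-3.11, 3.11]. Speed limits (rad/s): [2.57, 2.57, 3.14, 3.14, 3.14, 3.14].

### API

Orientations are given as [roll, pitch, yaw] about the fixed x, y, z axes, in that order (R = Rz(yaw) Ry(pitch) Rx(roll)).
In Python, from cell import monitor, imaging, arm gives the robot as it stands.
- The arm moves only by the shell command python3 -m jog 'ROWS' [FORCE]. ROWS is a JSON object of lists of equal length, an entry for each row: "twist": the turn, a rotation vector about the tool's x, y, z in rad, a list of three; "travel": the shift along the tool's x, y, z in cm, a list of three; "grip": the finger opening in cm, from 0 to 9.18. In form: {"twist": [[wx, wy, wz], ...], "travel": [[x, y, z], ...], "grip": [grip, ...]}. A call has exactly 5 rows; each row shifts and turns the commanded pose from where the row before left it, along the tool's axes as they then stand; what a row does not reach is not made up. A row lasts 1/8 s, in which the tool goes at most 62.5 mm and 10.7 degrees, less where a joint would pass 70% of its speed; a pose out of reach is approached as far as the arm can. A call with a gripper value outside its range is refused whole. The fingers move at their own pace and stop on an object; FORCE is the grip in N (left out, the last holds). Time passes only in rows, so rows that do not move let the fingers close, or fill a call up. It gives the time, the measured TCP pose, the force, the opening and the grip force at its end, in the units of the state.
- monitor.sense(): the state, without advancing time (a new reading comes with each control period).
- imaging.snapshot(name): name is "side" or "top" or "wrist"; returns (picture, depth): 384x512x3 uint8, red, green, blue; 384x512 float32, m along the optical axis (not along the pixel's ray), 0 where there is no reading.
- imaging.camera_info(name): a dict with "fx", "fy", "cx", "cy" (pixels), "D" ([k1, k2, p1, p2, k3] as OpenCV has them; the pictures are not rectified), "eye" and "rotation" of the camera in the world; the wrist camera has in their place "T_tool_cam" (4x4, takes a point from camera to tool coordinates, whose origin is the TCP and whose axes are the flange's). Camera axes: x right, y down, z forward; pixel columns grow to the right and rows downward; lengths in m; the calibration is good to about 2 mm. A picture is of the moment at which its call begins: read the wrist's pose just before it. camera_info takes no time and is no camera call.
- arm.hand_in(): hands the job in; it is judged then, once.
The state is a dict: "clock": time; "joint_pos": joint angles; "dq": joint speeds; "tau": joint torques, N m; "ee_pos": TCP position; "orientation": TCP orientation; "force": force on the tool from outside, world axes, zero at the start; "ft_torque": the same for the moment, N m; "opening": finger opening in m; "finger_force": force on a finger pad.
Only numpy, scipy, OpenCV 4.12 (cv2) and the standard library are available. Lean on these libraries where they do the work, as an engineer would, in place of code of your own. Each camera call takes 0.05 s, during which the arm holds its last target. There are 200 camera calls.

## Working session

There is one attempt and no reset: what is moved stays moved. The work goes in short steps, Python scripts to look and compute and a shell command to move; the robot and the scene stay as the last step left them, time stands still between calls to the robot, and variables do not carry over. Pictures are saved under pics/ and viewed, at most 10 in all, crops included, and the job is handed in when it is done.

```bash
mkdir -p pics; ls; python3 - <<'E'
from cell import monitor, imaging, arm
import cv2,numpy as np
s=monitor.sense(); print(s['ee_pos'],s['orientation'],s['opening'],s['clock'],s['force'],arm.tip_reach)
for n in ['top','side']:
    p,d=imaging.snapshot(n); cv2.imwrite(f'pics/{n}0.png',p[:,:,::-1]); np.savez(f'{n}0.npz',p=p,d=d)
    print(imaging.camera_info(n))
E
```

```text
pics
[0.19199098 0.48821594 0.24503041] [-3.14004768e+00 -2.08894285e-04  2.76674375e+00] 0.09174892769213965 0.0 [-0.69631664 -0.06687212  0.19405715] 0.019
{'fx': 369.4764381364528, 'fy': 369.4764381364528, 'cx': 255.47516392819796, 'cy': 191.7347122791465, 'D': array([-0.11611777,  0.        ,  0.        ,  0.        ,  0.        ]), 'eye': array([0.45090293, 0.01446569, 0.72854748]), 'rotation': array([-2.90218199e+00,  2.08110938e-03, -1.50857433e+00])}
{'fx': 491.06994585525837, 'fy': 491.06994585525837, 'cx': 253.79972530180518, 'cy': 187.88074264651846, 'D': array([0.01921372, 0.        , 0.        , 0.        , 0.        ]), 'eye': array([0.25626466, 0.51966867, 0.5312848 ]), 'rotation': array([-2.21662273,  0.01706847, -2.54872529])}
```

View pics/top0.png

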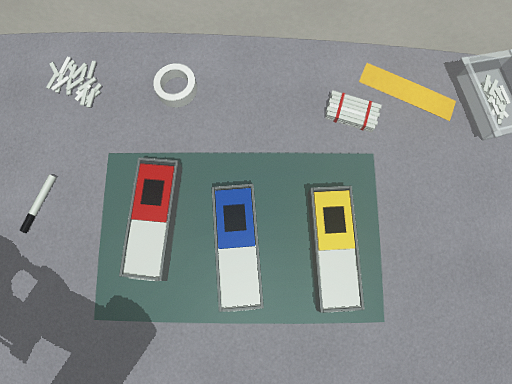

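The top view shows red (≈150,190), blue (≈235,217) and yellow (≈334,220) covers at the far ends of their cases, each with a black patch. The robot is towards the bottom of the image.

```bash
cat > h.py <<'E'
from cell import monitor, imaging, arm
import cv2,numpy as np
from scipy.spatial.transform import Rotation as R
def cast(c,uv,z,Rm=None,eye=None):
    Rm=R.from_euler('xyz',c['rotation']).as_matrix() if Rm is None else Rm
    eye=c['eye'] if eye is None else eye
    K=np.array([[c['fx'],0,c['cx']],[0,c['fy'],c['cy']],[0,0,1]])
    n=cv2.undistortPoints(np.array(uv,float).reshape(-1,1,2),K,np.array(c['D'])).reshape(-1,2)
    d=np.c_[n,np.ones(len(n))]@Rm.T
    return eye+d*((z-eye[2])/d[:,2])[:,None]
def mask(p):
    h=cv2.cvtColor(p,cv2.COLOR_RGB2HSV)
    m=((h[...,0]>105)&(h[...,0]<125)&(h[...,1]>130)&(h[...,2]>60)).astype(np.uint8)
    cs,_=cv2.findContours(m,cv2.RETR_EXTERNAL,cv2.CHAIN_APPROX_NONE)
    return m,max(cs,key=cv2.contourArea)
def blue(c,p,Rm=None,eye=None):
    m,k=mask(p)
    q=cast(c,k[:,0],.05,Rm,eye)[:,:2]
    r=cv2.minAreaRect((q*1000).astype(np.float32))
    f=np.zeros_like(m); cv2.drawContours(f,[k],-1,1,-1)
    hole=((f==1)&(m==0)&(p.max(2)<70))
    yx=np.argwhere(hole)[:,::-1]
    hr=cv2.minAreaRect((cast(c,yx,.05,Rm,eye)[:,:2]*1000).astype(np.float32))
    print('cover',r,'patch',hr)
    return r,hr
E
python3 - <<'E'
from h import *
for n in ['top','side']:
    z=np.load(f'{n}0.npz'); c=imaging.camera_info(n)
    try:
        r,hr=blue(c,z['p'])
    except Exception as e: print(n,e); continue
    if n=='top':
        d=z['d']; 
        for u,v in [(235,217),(235,195),(240,280)]:
            Rm=R.from_euler('xyz',c['rotation']).as_matrix()
            print('h',c['eye'][2]+d[v,u]*(Rm@[(u-c['cx'])/c['fx'],(v-c['cy'])/c['fy'],1])[2])
E
```

```text
cover ((564.616455078125, 62.53509521484375), (109.9398422241211, 67.5710678100586), 8.228422164916992) patch ((564.396728515625, 62.650760650634766), (48.11963653564453, 38.934715270996094), 8.427958488464355)
h 0.05206377497170955
h 0.05151430316414385
h 0.04259366309996859
cover ((563.3959350585938, 61.46556854248047), (109.36742401123047, 67.29158020019531), 8.2583646774292) patch ((563.6719970703125, 60.80305480957031), (45.65604782104492, 34.7075080871582), 8.39482307434082)
```

View pics/side0.png

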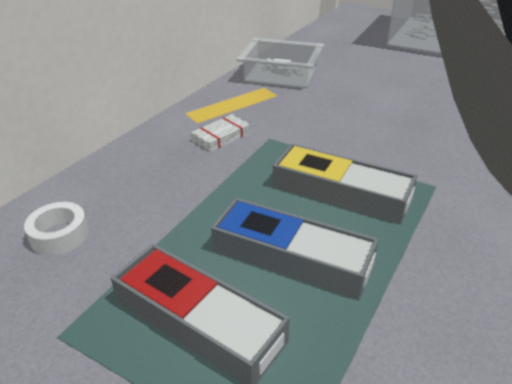

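Both views agree to within 2 mm: the patch centre is at (0.564, 0.062), height ≈0.05, and the case is turned +8.3°. The cover measures 110×67 mm as specified. Next I'll move over it and close the fingers.

```bash
python3 -m jog '{"twist":[[0,0,0],[0,0,0],[0,0,0],[0,0,0],[0,0,0]],"travel":[[-5,-2.6,0],[-5,-2.6,0],[-5,-2.6,0],[-5,-2.6,0],[-5,-2.6,0]],"grip":[0,0,0,0,0]}' 20
python3 -m jog '{"twist":[[0,0,0],[0,0,0],[0,0,0],[0,0,0],[0,0,0]],"travel":[[-5,-2.6,0],[-5,-2.6,0],[-5,-2.6,0],[-5,-2.6,0],[-5,-2.6,0]],"grip":[0,0,0,0,0]}'
python3 -m jog '{"twist":[[0,0,-0.13],[0,0,-0.13],[0,0,-0.13],[0,0,-0.13],[0,0,0]],"travel":[[0,0,2],[0,0,3],[0,0,3],[0,0,2],[0,0,0]],"grip":[0,0,0,0,0]}'
```

```text
clock: 0.72
ee_pos: [0.3781, 0.2745, 0.2456]
orientation: [-3.142, -0.0, 2.767]
force: [0.6, 0.1, 0.4]
opening: 0.0462
finger_force: 0.0
clock: 1.35
ee_pos: [0.5631, 0.062, 0.2454]
orientation: [3.142, -0.001, 2.767]
force: [1.1, 1.9, -0.4]
opening: 0.0009
finger_force: 0.0
clock: 1.98
ee_pos: [0.5611, 0.0636, 0.1439]
orientation: [3.141, -0.004, -2.998]
force: [0.0, 0.2, 0.3]
opening: 0.0003
finger_force: 0.0
```

```bash
python3 -m jog '{"twist":[[0,0,0],[0,0,0],[0,0,0],[0,0,0],[0,0,0]],"travel":[[0,0,2.5],[0,0,2],[0,0,1.5],[0,0,0.5],[0,0,0]],"grip":[0,0,0,0,0]}'
python3 -m jog '{"twist":[[0,0,0],[0,0,0],[0,0,0],[0,0,0],[0,0,0]],"travel":[[0,0,0.3],[0,0,0.2],[0,0,0.2],[0,0,0.2],[0,0,0]],"grip":[0,0,0,0,0]}'
```

```text
clock: 2.6
ee_pos: [0.5626, 0.0636, 0.0811]
orientation: [3.142, 0.0, -2.997]
force: [-0.1, -0.4, 0.1]
opening: 0.0005
finger_force: 0.0
clock: 3.22
ee_pos: [0.5622, 0.0636, 0.0715]
orientation: [3.141, -0.0, -2.996]
force: [0.9, 0.4, 0.4]
opening: 0.0002
finger_force: 0.0
```

```bash
python3 -m jog '{"twist":[[0,0,0],[0,0,0],[0,0,0],[0,0,0],[0,0,0]],"travel":[[0,0,0.1],[0,0,0.1],[0,0,0.1],[0,0,0],[0,0,0]],"grip":[0,0,0,0,0]}'
```

```text
clock: 3.85
ee_pos: [0.5626, 0.0636, 0.0692]
orientation: [-3.142, 0.001, -2.996]
force: [-0.3, 0.2, 5.0]
opening: 0.0003
finger_force: 2.8
```

```bash
python3 -m jog '{"twist":[[0,0,0],[0,0,0],[0,0,0],[0,0,0],[0,0,0]],"travel":[[0,0,0.1],[0,0,0],[0.2,0,0],[0.4,0,0],[0.4,0,0]],"grip":[0,0,0,0,0]}'
```

```text
clock: 4.47
ee_pos: [0.5541, 0.0624, 0.0692]
orientation: [-3.141, 0.005, -2.996]
force: [1.4, 1.5, 8.8]
opening: 0.0005
finger_force: 4.4
```

```bash
python3 -m jog '{"twist":[[0,0,0],[0,0,0],[0,0,0],[0,0,0],[0,0,0]],"travel":[[0.5,0,0.05],[0.6,0,0],[0.6,0,0],[0.6,0,0],[0.5,0,0]],"grip":[0,0,0,0,0]}'
python3 - <<'E'
from h import *
p,d=imaging.snapshot('top'); cv2.imwrite('pics/top1.png',cv2.resize(p[130:330,100:400,::-1],None,fx=2.5,fy=2.5))
p,d=imaging.snapshot('side'); cv2.imwrite('pics/side1.png',p[:,:,::-1])
E
```

```text
clock: 5.1
ee_pos: [0.5268, 0.0585, 0.0691]
orientation: [-3.141, 0.006, -2.997]
force: [1.2, 2.7, 12.3]
opening: 0.0006
finger_force: 6.1
```

View pics/side1.png

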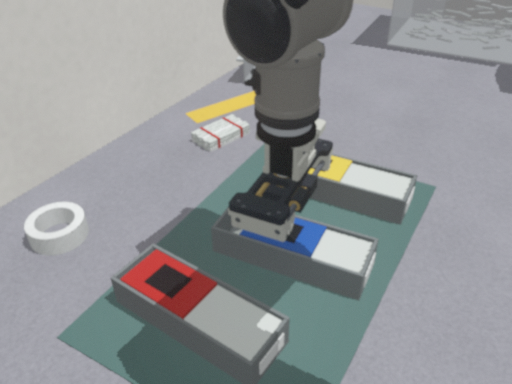

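The blue cover is following the fingers: its front edge at about (325,235) has moved towards the robot. I'll keep dragging.

```bash
python3 -m jog '{"twist":[[0,0,0],[0,0,0],[0,0,0],[0,0,0],[0,0,0]],"travel":[[0.6,0,0],[0.8,0,0],[0.8,0,0],[0.8,0,0],[0.6,0,0]],"grip":[0,0,0,0,0]}'
python3 -m jog '{"twist":[[0,0,0],[0,0,0],[0,0,0],[0,0,0],[0,0,0]],"travel":[[0.5,0,0],[0.5,0,0],[0.4,0,0],[0.4,0,0],[0.3,0,0]],"grip":[0,0,0,0,0]}'
```

```text
clock: 5.82
ee_pos: [0.4911, 0.0534, 0.0691]
orientation: [-3.141, 0.006, -2.997]
force: [0.5, 2.7, 14.3]
opening: 0.0003
finger_force: 6.9
clock: 6.45
ee_pos: [0.4706, 0.0504, 0.0691]
orientation: [-3.142, 0.006, -2.997]
force: [4.5, 5.2, 13.8]
opening: 0.0004
finger_force: 7.4
```

```bash
python3 -m jog '{"twist":[[0,0,0],[0,0,0],[0,0,0],[0,0,0],[0,0,0]],"travel":[[0.2,0,0],[0.2,0,0],[0.2,0,0],[0,0,0],[0,0,0]],"grip":[0,0,0,0,0]}'
```

```text
clock: 7.08
ee_pos: [0.4662, 0.0489, 0.0692]
orientation: [-3.14, 0.009, -2.997]
force: [3.8, 1.5, 11.8]
opening: 0.0004
finger_force: 5.3
```

The force rose and then dropped, which suggests the cover reached its stop and the fingers slipped. I'll lift off and check.

```bash
python3 -m jog '{"twist":[[0,0,0],[0,0,0],[0,0,0],[0,0,0],[0,0,0]],"travel":[[0,0,-0.5],[0,0,-2],[0,0,-5],[0,0,-5],[0,0,-3]],"grip":[0,0,0,0,0]}'
python3 -m jog '{"twist":[[0,0,0],[0,0,0],[0,0,0],[0,0,0],[0,0,0]],"travel":[[0,5,0],[0,5,0],[0,5,0],[0,5,0],[0,5,0]],"grip":[0,0,0,0,0]}'
python3 - <<'E'
from h import *
for n in ['top','side']:
    p,d=imaging.snapshot(n); cv2.imwrite(f'pics/{n}2.png',p[:,:,::-1])
    try:
        r,hr=blue(imaging.camera_info(n),p)
        for nm,a in (('cover',r),('patch',hr)):
            print(n,nm,np.dot(np.array([.5645,.0625])-np.array(a[0])/1000,[.9896,.1437]))
    except Exception as e: print(n,e)
print(monitor.sense()['clock'])
E
```

```text
clock: 7.7
ee_pos: [0.4623, 0.0489, 0.2243]
orientation: [-3.141, 0.001, -2.996]
force: [0.7, -0.6, -0.6]
opening: 0.0005
finger_force: 0.0
clock: 8.32
ee_pos: [0.4252, 0.2976, 0.2218]
orientation: [-3.141, -0.001, -2.996]
force: [1.1, -0.3, 0.5]
opening: 0.0001
finger_force: 0.0
cover ((473.31280517578125, 49.365238189697266), (109.3144760131836, 67.47663116455078), 8.150199890136719) patch ((473.5603942871094, 49.2197265625), (48.03536605834961, 38.60683059692383), 7.621476173400879)
top cover 0.09212631327018742
top patch 0.09190220910644531
cover ((469.56683349609375, 47.936004638671875), (102.65743255615234, 66.55883026123047), 8.180363655090332) patch ((473.5006103515625, 47.86475372314453), (41.200748443603516, 31.90455436706543), 8.470829963684082)
side cover 0.0960387077056885
side patch 0.09215608088607789
8.425
```

View pics/top2.png

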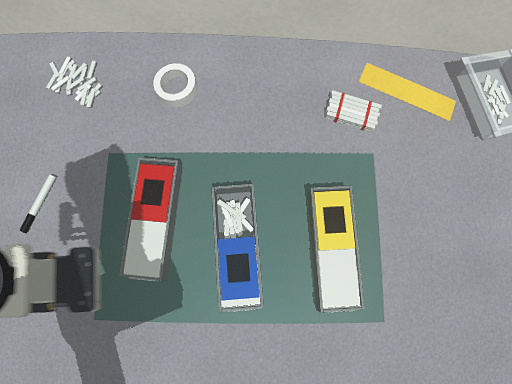

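View pics/side2.png

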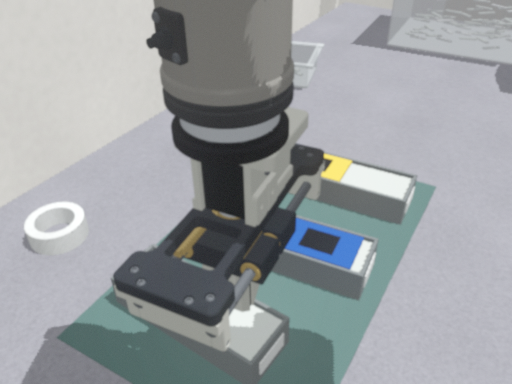

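The white strips are exposed and the cover has moved 92 mm, which fits the stop if it started about 3 mm open. I have plenty of time, so I'll press and drag once more to confirm the stop.

```bash
python3 -m jog '{"twist":[[0,0,0],[0,0,0],[0,0,0],[0,0,0],[0,0,0]],"travel":[[-0.2,-5,0],[-0.2,-5,0],[-0.2,-5,0],[-0.2,-5,0],[-0.3,-5,0]],"grip":[0,0,0,0,0]}'
python3 -m jog '{"twist":[[0,0,0],[0,0,0],[0,0,0],[0,0,0],[0,0,0]],"travel":[[0,0,4],[0,0,5],[0,0,3.5],[0,0,1.5],[0,0,0]],"grip":[0,0,0,0,0]}'
```

```text
clock: 9.05
ee_pos: [0.4726, 0.0482, 0.2219]
orientation: [-3.142, -0.001, -2.997]
force: [1.6, -0.1, 0.5]
opening: 0.0002
finger_force: 0.0
clock: 9.68
ee_pos: [0.4718, 0.0499, 0.0811]
orientation: [3.141, -0.004, -2.997]
force: [0.4, 0.7, 0.1]
opening: 0.0003
finger_force: 0.0
```

```bash
python3 -m jog '{"twist":[[0,0,0],[0,0,0],[0,0,0],[0,0,0],[0,0,0]],"travel":[[0,0,0.5],[0,0,0.4],[0,0,0.3],[0,0,0.2],[0,0,0.1]],"grip":[0,0,0,0,0]}'
python3 -m jog '{"twist":[[0,0,0],[0,0,0],[0,0,0],[0,0,0],[0,0,0]],"travel":[[0,0,0.1],[0,0,0],[0.2,0,0],[0.2,0,0],[0.2,0,0]],"grip":[0,0,0,0,0]}'
python3 -m jog '{"twist":[[0,0,0],[0,0,0],[0,0,0],[0,0,0],[0,0,0]],"travel":[[0.2,0,0],[0.2,0,0],[0.1,0,0],[0,0,0],[0,0,0]],"grip":[0,0,0,0,0]}'
```

```text
clock: 10.3
ee_pos: [0.4748, 0.0508, 0.069]
orientation: [-3.141, 0.004, -2.996]
force: [-2.4, 2.1, 20.8]
opening: 0.0005
finger_force: 10.5
clock: 10.92
ee_pos: [0.4723, 0.0501, 0.0691]
orientation: [-3.14, 0.013, -2.997]
force: [7.5, 2.9, 13.1]
opening: 0.0009
finger_force: 6.4
clock: 11.55
ee_pos: [0.4678, 0.049, 0.0691]
orientation: [-3.14, 0.013, -2.997]
force: [7.3, 1.8, 13.2]
opening: 0.0004
finger_force: 6.6
```

It holds at about 7.5 N, well above the 1.5 N drag, so the cover is at its stop. I'll lift and move clear.

```bash
python3 -m jog '{"twist":[[0,0,0],[0,0,0],[0,0,0],[0,0,0],[0,0,0]],"travel":[[0,0,-0.5],[0,0,-2],[0,0,-5],[0,0,-5],[0,0,-3]],"grip":[0,0,0,0,0]}'
python3 -m jog '{"twist":[[0,0,0],[0,0,0],[0,0,0],[0,0,0],[0,0,0]],"travel":[[0,5,0],[0,5,0],[0,5,0],[0,5,0],[0,5,0]],"grip":[0,0,0,0,0]}'
python3 -m jog '{"twist":[[0,0,0],[0,0,0],[0,0,0],[0,0,0],[0,0,0]],"travel":[[0,0,0],[0,0,0],[0,0,0],[0,0,0],[0,0,0]],"grip":[0,0,0,0,0]}'
python3 - <<'E'
from h import *
p,d=imaging.snapshot('top')
r,hr=blue(imaging.camera_info('top'),p)
for a in (r,hr): print(np.dot(np.array([.5645,.0625])-np.array(a[0])/1000,[.9896,.1437]))
a=np.load('top0.npz')['p'].astype(int)
print(abs(p-a)[150:315,310:365].max(), abs(p-a)[155:222,130:180].mean())
E
```

```text
clock: 12.18
ee_pos: [0.4624, 0.049, 0.2235]
orientation: [-3.141, 0.002, -2.996]
force: [0.6, 0.4, 1.0]
opening: 0.0003
finger_force: 0.0
clock: 12.8
ee_pos: [0.4252, 0.2977, 0.221]
orientation: [-3.141, -0.001, -2.996]
force: [-0.1, 0.2, 0.4]
opening: -0.0
finger_force: 0.0
clock: 13.42
ee_pos: [0.4265, 0.2957, 0.2213]
orientation: [3.142, 0.0, -2.998]
force: [0.1, 0.3, 0.4]
opening: 0.0005
finger_force: 0.0
cover ((473.31280517578125, 49.365238189697266), (109.3144760131836, 67.47663116455078), 8.150199890136719) patch ((473.5890808105469, 49.139007568359375), (47.96170425415039, 37.89363098144531), 8.238698959350586)
0.09212631327018742
0.0918854202423096
18 7.265572139303482
```

The second drag left the cover exactly where it was, so it is at its stop. The yellow cover hasn't moved, and the red cover looked shut in the last view.

```bash
python3 -c "
from cell import arm
print(arm.hand_in())"
```

```text
the job is handed in; nothing more can be done
None
```

The blue cover is fully open at its stop with the white strips exposed, the yellow and red covers are still shut, the arm is clear of everything, and the job was handed in at about 13.5 s.

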